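Pin the ball dispenser to the toy bench

TASK

Lock the ball dispenser to its track so that it cannot be shoved along: take the red-headed pin from its wooden rest, put it down through the yellow collar of the dispenser's foot, then gently slide the foot along with the pin tip rubbing on the wood below until the tip finds the hidden blind hole, and push the pin fully home until its head sits on the collar. Let go of the pin, never press or shove it hard, and leave the bowl, pot, kendama and maraca where they are.

Things in the scene. Friction and masses are not known exactly. Their poses are not given: they have to be found in the camera images.
- track: Fixed wooden docking track, 80 mm wide (x), 356 mm long (y), dark side rails 36 mm high. Origin on the bench top; along y it spans -150 to +206 mm. Its y axis is the sliding direction of the dispenser foot. Stays put; track, foot and collar together take at most 30 N of contact force from the pin, levering in the bore included.
- rubbing_wood (a point): Point above the track's origin, on its centre line, 24 mm above the bench. The level wood the pin tip rubs on is hidden under the foot at an unknown height, 20 to 25 mm above the bench. One unmarked blind hole lies in it: 14.5 mm across, 20 mm deep, 1.5 mm chamfer, on the line x = 0 of the track at an unknown y between the foot's far stop (-45 mm) and +28 mm. Both differ every time.
- sled: Dispenser foot, blue plastic, 60 x 260 x 14 mm, slides along the track's y axis only. Origin on the collar's bore axis, at the foot's underside, 26 mm above the bench; axes parallel to the track's. Origin's y in the track frame runs from +45 mm (stop) to -45 mm (stop), starts at +40 to +45, so the hole is towards -y. Sliding takes about 2 N; it stays where left.
- dispenser (a point): Top centre of the clear ball dispenser that stands on the foot, 122 mm to +y of the collar: 60 mm across, its top 192 mm above the bench. Moves with the foot.
- bore (a point): Centre of the mouth of the round through bore in the yellow collar (44 x 44 mm block on the foot), on its top face 56 mm above the bench: 14 mm bore, 3 mm chamfer. With the pin's tip on the wood below, the tip is 31 to 36 mm under this point; fully home in the hole the tip is 48 mm under it and the head rests on the collar.
- rest: Fixed light-wood block 50 x 50 x 30 mm with a 15 mm hole, 26 mm deep, in its top, in which the pin stands at the start. Origin: centre of its underside, on the bench.
- pin: Loose locking pin, about 80 g: steel shank 12 mm across and 48 mm long with a 1.5 mm chamfered tip, and above it a red plastic head, a cylinder 26 mm across and 34 mm tall. Origin: centre of the tip's end face; z runs up along the pin (head from 48 to 82 mm). At the start it stands upright in the rest, its tip 4 mm above the bench, so the head is 52 to 86 mm above the bench.
- bowl: White ceramic rice bowl, 110 mm across, 55 mm high. Origin under its centre. Leave alone.
- pot: Small steel pot with a tight lid, 126 mm across (174 mm over its side lugs), 101 mm high. Origin under its centre. Leave alone.
- kendama: Wooden kendama standing upright with its red ball on top, 68 mm wide, 164 mm high. Origin under its centre. Leave alone.
- maraca: Red plastic maraca lying on the bench, 210 mm long along its y axis, 60 mm high. Origin on the bench, mid-length. Leave alone.

How it is judged:
On the way, in this order (a step that is already met when the one before it is completed fails the run):
1. the pin stands in the collar with its tip at or near the wood below (at least 26 mm into the collar) (horizontal distance between pin and bore below 0.004 m and z of pin in the frame of bore below -0.026 m), for 0.2 s.
2. the pin has dropped into the hole and is home (at least 45.5 mm into the collar) (horizontal distance between pin and bore below 0.004 m and z of pin in the frame of bore below -0.0455 m), for 0.2 s.
At the end, for the whole second after the job is handed in: The pin is in the collar (tip within 4 mm of the bore axis) and in the hole below, its head within 2.5 mm of the collar's top, upright within 0.1 rad, released, and pin and foot are at rest (all of step 2 and angle between pin's own z axis and vertical below 0.1 rad and linear speed of each of pin, sled below 0.01 m/s and contact force between pin and the fingers below 0.1 N); the robot touches nothing.
It fails at once if the pin is pressed or shoved against the dispenser's foot, collar or track with more than 30 N (contact force between pin and track above 30 N).
It fails at once if the bowl is moved more than 15 mm (distance of bowl from where it was at the start of the episode above 0.015 m).
It fails at once if the pot is moved more than 15 mm (distance of pot from where it was at the start of the episode above 0.015 m).
It fails at once if the kendama is moved more than 15 mm (distance of kendama from where it was at the start of the episode above 0.015 m).
It fails at once if the maraca is moved more than 15 mm (distance of maraca from where it was at the start of the episode above 0.015 m).
It also fails if it takes over 72 s, if anything falls off the work surface, if the arm or the gripper's body presses on something with over 40 N, if the wrist force passes 120 N, or if a joint passes its speed limit or range.

ROBOT

A 6-joint arm with a two-finger parallel gripper is mounted at the origin on the work surface. World frame = base frame: x ahead of the robot, y to its left, z up, the work surface at z = 0. Lengths are in m, angles in rad, forces in N, time in s.
With the tool pointing down it reaches from about 0.35 to 0.85 m from the base axis. Payload 8.1 kg.
Tool frame: the origin (TCP) lies midway between the tips of the shut fingers; the grasp point (between the pads) lies 19 mm behind it; z points along the fingers, y is the line along which they close (so a half turn about z gives the same grasp; the last joint's range is limited). The gripper opens to 85 mm and grips with 20 to 120 N. Pads are 22 mm wide; open, the fingers measure 114 mm over their backs; the gripper's body (76 mm by 85 mm) begins 54 mm behind the grasp point. The pads swing forward as they close: fully open they stand 13 mm farther back than shut.
Start: joints at [-1.31, 0.13, 1.488, -0, 1.523, -0.085], TCP at [0.203, -0.564, 0.199] pointing down, gripper open.
Joint ranges: [-2.96, 2.96], [-0.89, 2.26], [0.02, 2.5], [-1.34, 4.48], [0, 2.73], [-2.66, 2.66]. Speed limits (rad/s): [2.39, 2.39, 2.79, 3.14, 3.14, 3.14].

INTERFACE

Orientations are given as a 3x3 rotation matrix whose columns are the frame's x, y, z axes.
In Python, from workcell import r gives the robot as it stands. The module is installed in compiled form; this text tells all that it offers.
- The arm moves only by the shell command python3 -m jog 'ROWS' [OPENING] [FORCE]. ROWS is JSON, a list of rows, each an object of numbers: "tx", "ty", "tz": the shift along the tool's x, y, z in m; "ax", "ay", "az": the turn, a rotation vector about the tool's x, y, z in rad. A call has 1 to 5 rows; each row is the pose to reach, as a shift and turn from the pose commanded when the call began, along the tool's axes at that moment; what a row does not reach only later rows make up. A row lasts 1/8 s, in which the tool goes at most 62.5 mm and 10.7 degrees, less where a joint would pass 70% of its speed; a pose out of reach is approached as far as the arm can. A call with a gripper value outside its range is refused whole. OPENING is the opening, from 0 (shut) to 1 (fully open), set as the call begins (- or left out, the last holds). The fingers move at their own pace and stop on an object; FORCE is the grip in N (left out, the last holds). Time passes only in rows, so rows that repeat a pose let the fingers close. It gives the time, the measured TCP pose, the force, the opening and the grip force at its end, in the units of the state.
- r.read_state(): the state, without advancing time (a new reading comes with each control period).
- r.get_image(name): name is "scene" or "top" or "wrist"; returns the picture (480x640x3 uint8, red, green, blue); there is no depth.
- r.camera_model(name): a dict with "fx", "fy", "cx", "cy" (pixels), "k1" (the pictures are not rectified: a ray, as slopes to the right and down, at radius r is drawn at 1 + k1 r^2 times it, then the intrinsics apply), "R" (3x3) and "t" (3): a world point X has camera coordinates R X + t. Camera axes: x right, y down, z forward; pixel columns grow to the right and rows downward; lengths in m; the calibration is good to about 2 mm. A picture is of the moment at which its call begins: read the wrist's pose just before it. camera_model takes no time and is no camera call; for the wrist camera it gives the pose at the moment of the call.
- r.sign_off(): hands the job in; it is judged then, once.
The state is a dict: "time_s": time; "joint_positions": joint angles; "qd": joint speeds; "tau": joint torques, N m; "ee_pos": TCP position; "ee_rot": TCP orientation; "contact_force": force on the tool from outside, world axes, zero at the start; "moment": the same for the moment, N m; "finger_gap": finger opening in m; "grasp_force": force on a finger pad.
Only numpy, scipy, OpenCV 4.12 (cv2) and the standard library are available. Lean on these libraries where they do the work, as an engineer would, in place of code of your own. Each camera call takes 0.05 s, during which the arm holds its last target. There are 200 camera calls.

## Working session

There is one attempt and no reset: what is moved stays moved. The work goes in short steps, Python scripts to look and compute and a shell command to move; the robot and the scene stay as the last step left them, time stands still between calls to the robot, and variables do not carry over. Pictures are saved under pics/ and viewed, at most 14 in all, crops included, and the job is handed in when it is done.

```bash
mkdir -p pics; cat > h.py <<'E'
import numpy as np, cv2
from workcell import r
def snap(n,f):
    m=r.camera_model(n); im=r.get_image(n); cv2.imwrite('pics/'+f,im[:,:,::-1]); return m,im
def ray(m,u,v):
    d=np.array([(u-m['cx'])/m['fx'],(v-m['cy'])/m['fy']]); s=d.copy()
    for _ in range(20): s=d/(1+m['k1']*(s@s))
    R=np.array(m['R']); return -R.T@np.array(m['t']), R.T@np.array([s[0],s[1],1])
def at(m,u,v,z):
    c,d=ray(m,u,v); return c+d*(z-c[2])/d[2]
def proj(m,X):
    p=np.array(m['R'])@X+np.array(m['t']); s=p[:2]/p[2]; s=s*(1+m['k1']*(s@s))
    return s*[m['fx'],m['fy']]+[m['cx'],m['cy']]
E
python3 - <<'E'
from h import *
a,A=snap('top','top1.png');b,B=snap('scene','scene1.png')
s=r.read_state();print(s)
for m in(a,b):print({k:np.round(m[k],3).tolist() for k in m})
E
```

```text
{'time_s': 0.1, 'joint_positions': array([-1.31039484e+00,  1.31108865e-01,  1.48918250e+00,  9.98095482e-06,
        1.52297209e+00, -8.54089378e-02]), 'qd': array([-0.00135337, -0.00238507, -0.00075529,  0.00042163, -0.00078664,
       -0.00138592]), 'tau': array([ 1.73267701e-03, -5.70947671e+01, -5.01943946e+01,  2.05216622e-05,
        8.01601476e-03, -1.28407169e-05]), 'ee_pos': array([ 0.20325471, -0.56394606,  0.19822883]), 'ee_rot': array([[ 9.40801257e-01,  3.38958431e-01, -4.20546320e-04],
       [ 3.38958658e-01, -9.40799880e-01,  1.61704369e-03],
       [ 1.52460664e-04, -1.66386455e-03, -9.99998604e-01]]), 'contact_force': array([0.43245202, 0.24707789, 0.78184162]), 'moment': array([-0.01972276,  0.02353346,  0.0281051 ]), 'grasp_force': 0.0, 'finger_gap': 0.08515039597650648}
{'fx': 453.379, 'fy': 453.379, 'cx': 320.139, 'cy': 234.597, 'k1': -0.001, 'R': [[-0.029, -1.0, -0.002], [-0.998, 0.03, -0.057], [0.057, 0.001, -0.998]], 't': [0.027, 0.514, 1.134]}
{'fx': 455.848, 'fy': 455.848, 'cx': 322.078, 'cy': 243.652, 'k1': -0.111, 'R': [[0.272, 0.962, 0.004], [0.834, -0.234, -0.501], [-0.481, 0.139, -0.866]], 't': [-0.141, -0.369, 1.241]}
```

View pics/top1.png

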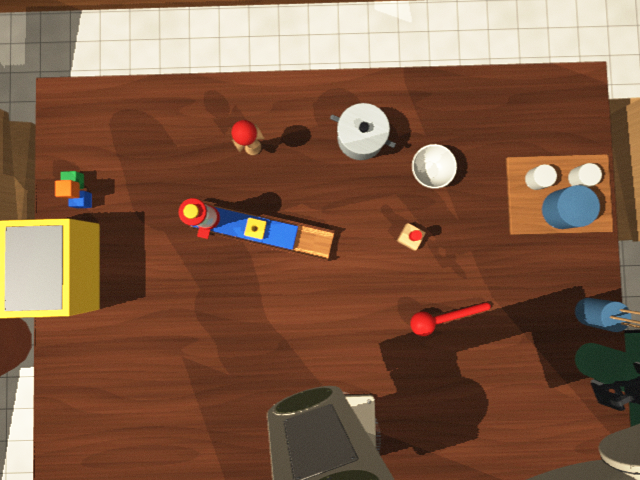

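View pics/scene1.png

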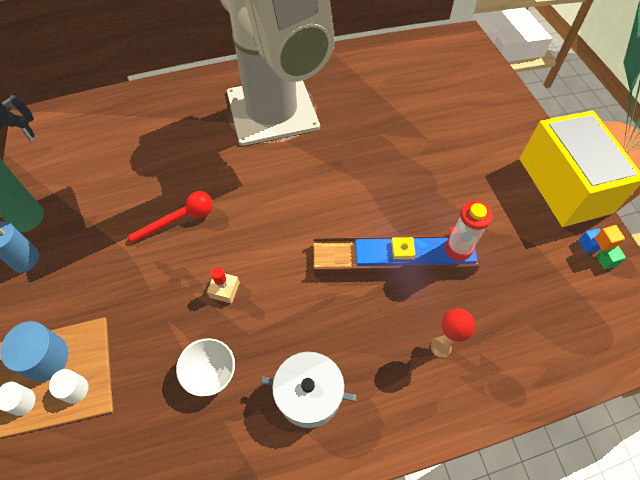

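Top view: the red pin head is at (416,236) on its rest at (411,237), the yellow collar's bore at (255,229), and the track runs from about (190,212) to (333,245). Scene view: pin head top at (217,272), bore at (403,247).

```bash
python3 - <<'E'
from h import *
import cv2
a=r.camera_model('top');b=r.camera_model('scene')
print('pin',at(a,416,236,.086),at(b,217,271,.086))
print('bore',at(a,255.5,229,.056),at(b,403,247.5,.056))
print('disp',at(a,191,211,.192),at(b,478,211,.192))
print('trackend',at(a,333,245,.03), 'bowl',at(a,434,166,.05),'maraca',at(a,423,324,.03))
t=cv2.imread('pics/top1.png');s=cv2.imread('pics/scene1.png')
f=lambda im,x,y,w,h:cv2.resize(im[y:y+h,x:x+w],(800,300),interpolation=cv2.INTER_CUBIC)
cv2.imwrite('pics/c1.png',np.vstack([f(t,175,190,160,60)[:, :],np.hstack([cv2.resize(t[215:260,390:450],(400,300),interpolation=2),cv2.resize(s[260:305,195:255],(400,300),interpolation=2)])]))
E
```

```text
pin [ 0.50084374 -0.21549129  0.086     ] [ 0.50036426 -0.21141065  0.086     ]
bore [0.53103045 0.16961743 0.056     ] [0.53488592 0.17268452 0.056     ]
disp [0.56385142 0.28803346 0.192     ] [0.56614219 0.2895745  0.192     ]
trackend [ 0.48718489 -0.01930038  0.03      ] bowl [ 0.6747355  -0.27485748  0.05      ] maraca [ 0.28540146 -0.23554059  0.03      ]
```

View pics/c1.png

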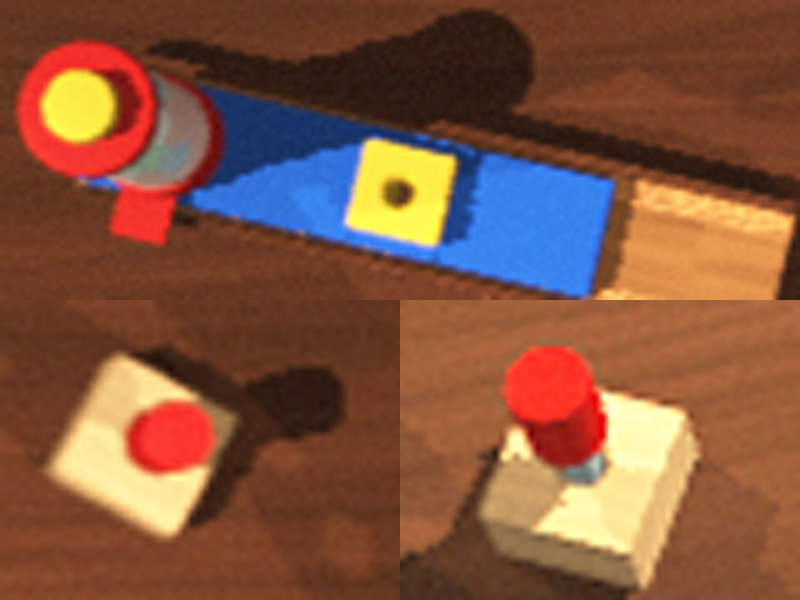

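The enlarged crop puts the bore at top-view (254.6,228.4) and the pin head's top at (415.8,235.4). The bore-to-dispenser distance works out at 122 mm, as it should, with the track's y axis about 75° from world x.

```bash
cat >> h.py <<'E'
def go(x,y,z,ydir=None):
    "print tool-frame shift/turn to TCP (x,y,z), pointing down, tool y along ydir deg"
    s=r.read_state();R=s['ee_rot'];d=R.T@(np.array([x,y,z])-s['ee_pos'])
    w=np.zeros(3)
    if ydir is not None:
        a=np.radians(ydir);Y=np.array([np.cos(a),np.sin(a),0]);Z=np.array([0,0,-1.]);T=np.c_[np.cross(Y,Z),Y,Z]
        w=cv2.Rodrigues(R.T@T)[0].ravel()
    print('t',d.round(4),'a',w.round(4),'from',s['ee_pos'].round(4),'F',s['contact_force'].round(2),'t',round(s['time_s'],2))
E
python3 -m jog '[{"tx":0.2,"ty":-0.115},{"tx":0.2,"ty":-0.115},{"tx":0.2,"ty":-0.115},{"tx":0.2,"ty":-0.115},{"tx":0.2,"ty":-0.115}]'
python3 -m jog '[{"tx":0.2,"ty":-0.115,"az":0.6},{"tx":0.2,"ty":-0.115,"az":0.6},{"tx":0.2,"ty":-0.115,"az":0.6},{"tx":0.2,"ty":-0.115,"az":0.6},{"tx":0.2,"ty":-0.115,"az":0.6}]'
python3 -c "
from h import *
go(.501,-.2135,.2,-105.3)
m,_=snap('wrist','w1.png');print(proj(m,np.array([.501,-.2135,.086])),(-np.array(m['R']).T@m['t']).round(3))"
```

```text
t [ 0.3989 -0.2288 -0.0013] a [-1.700e-03  4.000e-04  6.128e-01] from [ 0.2033 -0.5639  0.1982] F [0.43 0.25 0.78] t 0.1
[  97.2774718  -123.81685572] [ 0.266 -0.542  0.373]invalid input at $[0]: expected keys tx, ty, tz, ax, ay, az
invalid input at $[0]: expected keys tx, ty, tz, ax, ay, az
```

View pics/w1.png

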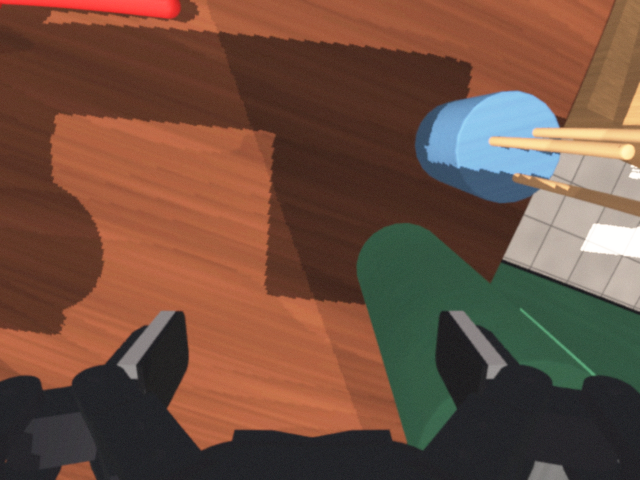

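All six keys are required, so the arm did not move. The picture shows only bench, shadows and the fingers (near (160,360) and (470,360)); the camera sits on the tool's +x side.

```bash
python3 -m jog '[{"tx":0.2,"ty":-0.115,"tz":0,"ax":0,"ay":0,"az":0},{"tx":0.2,"ty":-0.115,"tz":0,"ax":0,"ay":0,"az":0},{"tx":0.2,"ty":-0.115,"tz":0,"ax":0,"ay":0,"az":0},{"tx":0.2,"ty":-0.115,"tz":0,"ax":0,"ay":0,"az":0}]'
python3 -m jog '[{"tx":0.2,"ty":-0.115,"tz":0,"ax":0,"ay":0,"az":0.6},{"tx":0.2,"ty":-0.115,"tz":0,"ax":0,"ay":0,"az":0.6},{"tx":0.2,"ty":-0.115,"tz":0,"ax":0,"ay":0,"az":0.6},{"tx":0.2,"ty":-0.115,"tz":0,"ax":0,"ay":0,"az":0.6},{"tx":0.2,"ty":-0.115,"tz":0,"ax":0,"ay":0,"az":0.6}]'
python3 -c "
from h import *
go(.501,-.2135,.2,-105.3)
m,_=snap('wrist','w2.png');print(proj(m,np.array([.501,-.2135,.086])),(-np.array(m['R']).T@m['t']).round(3))"
```

```text
time_s: 0.65
ee_pos: [0.3538, -0.3862, 0.199]
ee_rot: [[0.94, 0.34, 0.0], [0.34, -0.94, 0.001], [0.0, -0.0, -1.0]]
contact_force: [0.7, -1.0, -0.2]
finger_gap: 0.0858
grasp_force: 0.0
time_s: 1.27
ee_pos: [0.5037, -0.2086, 0.1988]
ee_rot: [[0.969, -0.247, -0.0], [-0.247, -0.969, 0.001], [-0.0, -0.001, -1.0]]
contact_force: [-0.2, -0.5, 0.1]
finger_gap: 0.0854
grasp_force: 0.0
t [-0.0014  0.0054 -0.0012] a [-0.0013  0.0003  0.0169] from [ 0.5037 -0.2086  0.1988] F [-0.23 -0.46  0.13] t 1.27
[318.88477757 231.94176483] [ 0.569 -0.226  0.373]
```

View pics/w2.png

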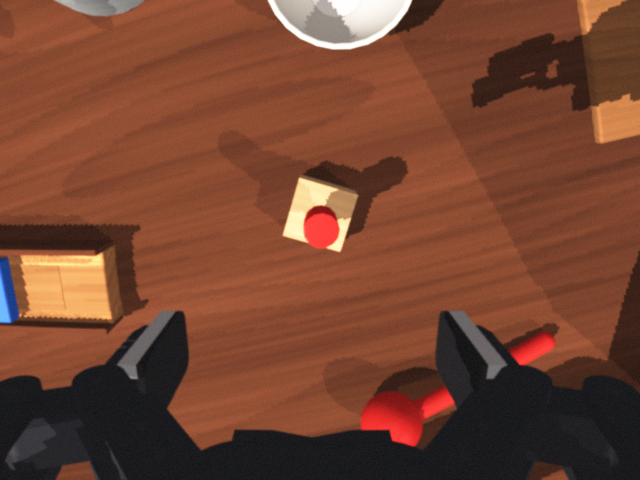

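The wrist view shows the rest at (321,215) with the pin head's top disc centred at about (321.5,231), within 3 px of the prediction (318.9,231.9).

```bash
python3 -c "
from h import *
m=r.camera_model('wrist');p=at(m,321.5,231,.086);print(p)
go(p[0],p[1],.055,-105.3)"
```

```text
[ 0.49992818 -0.21744928  0.086     ]
t [-0.0007  0.0074  0.1438] a [-0.0002  0.0008  0.017 ] from [ 0.5025 -0.2105  0.1988] F [-0.95 -0.82 -0.3 ] t 1.32
```

```bash
python3 -m jog '[{"tx":0,"ty":0.005,"tz":0.04,"ax":0,"ay":0,"az":0.017},{"tx":0,"ty":0.005,"tz":0.06,"ax":0,"ay":0,"az":0.017},{"tx":0,"ty":0.005,"tz":0.06,"ax":0,"ay":0,"az":0.017},{"tx":0,"ty":0.005,"tz":0.06,"ax":0,"ay":0,"az":0.017},{"tx":0,"ty":0.005,"tz":0.06,"ax":0,"ay":0,"az":0.017}]'
python3 -c "
from h import *
m,im=snap('wrist','w3.png');h=cv2.cvtColor(im,cv2.COLOR_RGB2HSV)
k=((h[...,0]<6)|(h[...,0]>174))&(h[...,1]>200)&(h[...,2]>120);k[330:]=0
n,l,s,c=cv2.connectedComponentsWithStats(k.astype(np.uint8));print([(s[i],c[i]) for i in range(1,n) if s[i][4]>100]);print(proj(m,np.array([.5,-.2153,.086])),at(m,320,240,.086))
go(.5,-.2153,.055,-105.3)
cv2.imwrite('pics/w3c.png',cv2.resize(im[130:370,160:480,::-1],None,fx=2,fy=2))"
```

```text
time_s: 1.95
ee_pos: [0.5013, -0.218, 0.1409]
ee_rot: [[0.963, -0.268, 0.002], [-0.268, -0.963, -0.001], [0.002, 0.001, -1.0]]
contact_force: [0.2, -0.4, 1.1]
finger_gap: 0.0856
grasp_force: 0.0
[(array([287, 223,  40,  27, 399], dtype=int32), array([307.76942356, 232.11027569]))]
[306.71336019 257.01707225] [ 0.50757222 -0.22517232  0.086     ]
t [-0.0021 -0.0022  0.0857] a [ 0.0005 -0.0022 -0.0042] from [ 0.5013 -0.2179  0.1407] F [ 0.26 -0.68  0.16] t 2.0
```

View pics/w3c.png

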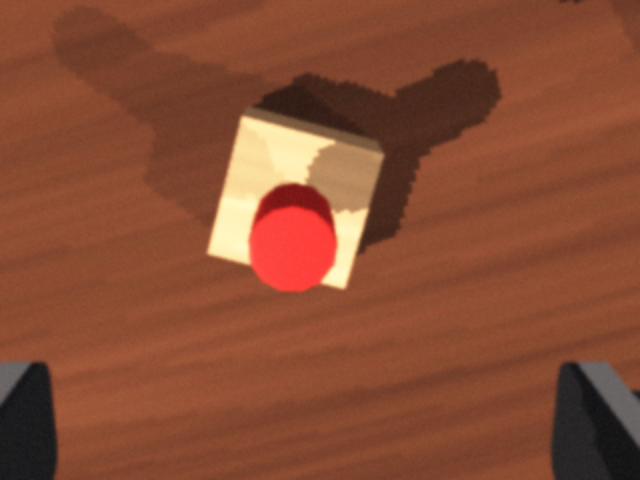

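The crop shows the head's top disc at (293,248), full frame (306.5,254), predicted (306.7,257), so the pin is at about (0.5015,-0.2153). Now down and grasp.

```bash
python3 -m jog '[{"tx":0,"ty":-0.0025,"tz":0.03,"ax":0,"ay":0,"az":0},{"tx":0,"ty":-0.0025,"tz":0.06,"ax":0,"ay":0,"az":0},{"tx":0,"ty":-0.0025,"tz":0.086,"ax":0,"ay":0,"az":0},{"tx":0,"ty":-0.0025,"tz":0.086,"ax":0,"ay":0,"az":0},{"tx":0,"ty":-0.0025,"tz":0.086,"ax":0,"ay":0,"az":0}]'
python3 -m jog '[{"tx":0,"ty":0,"tz":0,"ax":0,"ay":0,"az":0},{"tx":0,"ty":0,"tz":0,"ax":0,"ay":0,"az":0},{"tx":0,"ty":0,"tz":0,"ax":0,"ay":0,"az":0},{"tx":0,"ty":0,"tz":0,"ax":0,"ay":0,"az":0},{"tx":0,"ty":0,"tz":0,"ax":0,"ay":0,"az":0}]' 0.15 30
python3 -m jog '[{"tx":0,"ty":0,"tz":0,"ax":0,"ay":0,"az":0},{"tx":0,"ty":0,"tz":0,"ax":0,"ay":0,"az":0},{"tx":0,"ty":0,"tz":0,"ax":0,"ay":0,"az":0},{"tx":0,"ty":0,"tz":0,"ax":0,"ay":0,"az":0},{"tx":0,"ty":0,"tz":0,"ax":0,"ay":0,"az":0}]'

```

```text
time_s: 2.62
ee_pos: [0.5021, -0.2154, 0.0548]
ee_rot: [[0.963, -0.268, 0.002], [-0.268, -0.963, -0.001], [0.002, 0.0, -1.0]]
contact_force: [-0.3, -0.2, 0.3]
finger_gap: 0.0856
grasp_force: 0.0
time_s: 3.25
ee_pos: [0.5023, -0.2153, 0.0545]
ee_rot: [[0.963, -0.268, 0.002], [-0.268, -0.963, -0.001], [0.002, 0.0, -1.0]]
contact_force: [0.6, 1.1, 6.5]
finger_gap: 0.0129
grasp_force: 3.0
time_s: 3.88
ee_pos: [0.5023, -0.2152, 0.0545]
ee_rot: [[0.963, -0.268, 0.002], [-0.268, -0.963, -0.001], [0.002, 0.0, -1.0]]
contact_force: [0.2, 1.7, 6.5]
finger_gap: 0.0132
grasp_force: 3.0
```

```bash
python3 -c "
from h import *
m,im=snap('wrist','w4.png');a,A=snap('scene','s4.png')
cv2.imwrite('pics/v4.png',np.hstack([cv2.resize(im[180:480,160:480,::-1],(400,375)),cv2.resize(A[220:340,150:280,::-1],(400,375))]))"
```

```text
(no output)
```

View pics/v4.png

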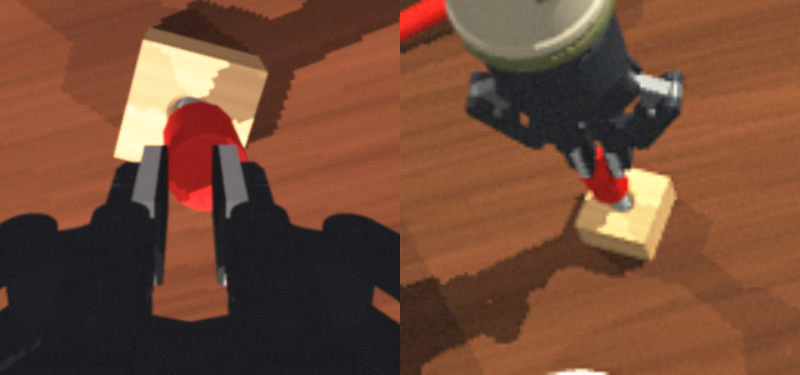

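The fingers closed to 13 mm, which is narrower than the 26 mm head, and the pads appear in front of the head in both views: a pinch on its edge. I check where the TCP and the pin project.

```bash
python3 -c "
from h import *
m=r.camera_model('wrist');s=r.read_state();R=s['ee_rot'];p=s['ee_pos']
f=lambda q:((np.array(q)-[160,180])*1.25).round()
for x in(-.011,0,.011):
  for z in(0,-.019,-.03): print(x,z,f(proj(m,p+R@[x,-.0065,z])),f(proj(m,p+R@[x,.0065,z])))
for X in([.5015,-.2153],): 
  for z in (.03,.052,.086):print('pin',z,f(proj(m,np.array(X+[z]))))
print(at(m,306,264,.03),R.T@(at(m,306,264,.03)-p),p)
"
```

```text
-0.011 0 [170. 164.] [206. 164.]
-0.011 -0.019 [168. 188.] [208. 188.]
-0.011 -0.03 [167. 205.] [209. 205.]
0 0 [170. 136.] [207. 135.]
0 -0.019 [168. 157.] [208. 157.]
0 -0.03 [166. 172.] [210. 172.]
0.011 0 [169. 106.] [207. 106.]
0.011 -0.019 [167. 124.] [209. 124.]
0.011 -0.03 [166. 137.] [210. 137.]
pin 0.03 [189. 115.]
pin 0.052 [189. 135.]
pin 0.086 [189. 176.]
[ 0.50626031 -0.21395398  0.03      ] [ 0.00341237 -0.00228148  0.02454327] [ 0.50230564 -0.21522055  0.05453524]
```

```bash
python3 -c "
from h import *
m=r.camera_model('wrist');s=r.read_state();R=s['ee_rot'];p=s['ee_pos']
for x in(-.011,0,.011):
  for z in(0,-.013,-.026,-.04): print(x,z,proj(m,p+R@[x,-.0425,z]).round(),'closed',proj(m,p+R@[x,-.0065,z]).round())
im=cv2.imread('pics/w4.png');cv2.imwrite('pics/w4c.png',im[220:440,200:430].repeat(3,0).repeat(3,1)[:600])
"
```

```text
-0.011 0 [216. 311.] closed [296. 311.]
-0.011 -0.013 [210. 324.] closed [295. 324.]
-0.011 -0.026 [202. 338.] closed [294. 339.]
-0.011 -0.04 [193. 357.] closed [292. 357.]
0 0 [214. 288.] closed [296. 288.]
0 -0.013 [208. 300.] closed [295. 300.]
0 -0.026 [200. 313.] closed [293. 313.]
0 -0.04 [190. 329.] closed [292. 330.]
0.011 0 [213. 265.] closed [295. 265.]
0.011 -0.013 [206. 274.] closed [294. 275.]
0.011 -0.026 [197. 286.] closed [293. 286.]
0.011 -0.04 [187. 300.] closed [291. 300.]
```

View pics/w4c.png

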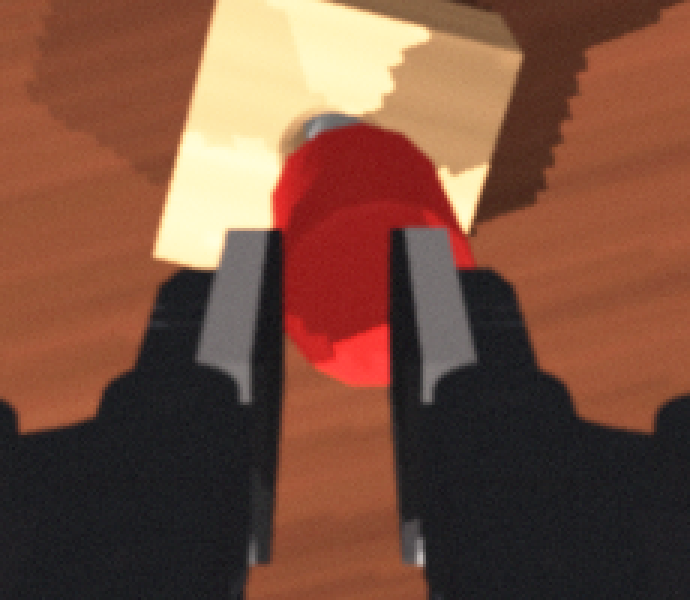

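The enlarged crop shows the tips at about row 228 (full frame 296), overlapping the head's top disc (rows 200–385). So the real fingertips lie ~35 mm behind the nominal TCP at this opening and are resting on the head. I open and go 20 mm lower, still clear of the rest by either reading.

```bash
python3 -m jog '[{"tx":0,"ty":0,"tz":0,"ax":0,"ay":0,"az":0},{"tx":0,"ty":0,"tz":0,"ax":0,"ay":0,"az":0},{"tx":0,"ty":0,"tz":0,"ax":0,"ay":0,"az":0},{"tx":0,"ty":0,"tz":0,"ax":0,"ay":0,"az":0}]' 0.7 30
python3 -m jog '[{"tx":0,"ty":0,"tz":0.005,"ax":0,"ay":0,"az":0},{"tx":0,"ty":0,"tz":0.01,"ax":0,"ay":0,"az":0},{"tx":0,"ty":0,"tz":0.015,"ax":0,"ay":0,"az":0},{"tx":0,"ty":0,"tz":0.02,"ax":0,"ay":0,"az":0},{"tx":0,"ty":0,"tz":0.02,"ax":0,"ay":0,"az":0}]'
python3 -c "
from h import *
m,im=snap('wrist','w5.png');a,A=snap('scene','s5.png')
cv2.imwrite('pics/v5.png',np.hstack([cv2.resize(im[180:480,160:480,::-1],(400,375)),cv2.resize(A[220:340,150:280,::-1],(400,375))]))"
```

```text
time_s: 4.47
ee_pos: [0.501, -0.2149, 0.053]
ee_rot: [[0.963, -0.268, -0.0], [-0.268, -0.963, 0.0], [-0.0, -0.0, -1.0]]
contact_force: [0.2, -0.1, 0.0]
finger_gap: 0.0599
grasp_force: 0.0
time_s: 5.1
ee_pos: [0.5007, -0.2147, 0.0325]
ee_rot: [[0.963, -0.268, -0.001], [-0.268, -0.963, 0.001], [-0.001, -0.0, -1.0]]
contact_force: [-0.5, 0.6, 1.5]
finger_gap: 0.0597
grasp_force: 0.0
```

View pics/v5.png

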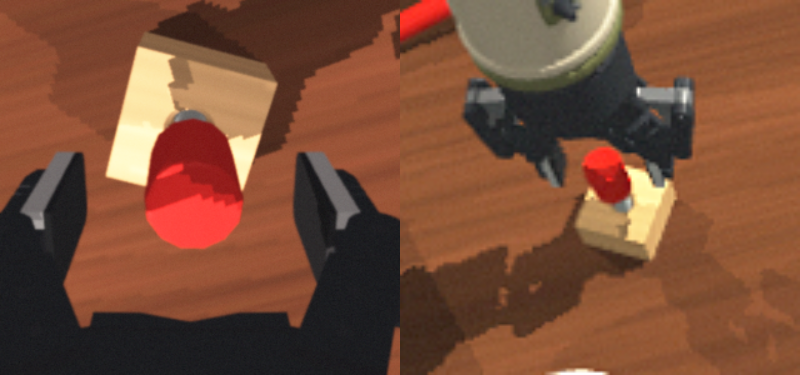

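Wrist crop: the head's top disc is centred at (193,207), between the tips at (75,153) and (305,153); the pin still stands upright. I check the offset along tool x.

```bash
python3 -c "
from h import *
m=r.camera_model('wrist');s=r.read_state();R=s['ee_rot'];p=s['ee_pos']
q=at(m,160+193*.8,180+207*.8,.086);print(q,R.T@(q-p),p,m['fx'])
for z in (-.02,-.03,-.04,-.05):
  print(z,[proj(m,p+R@[x,y,z]).round() for x in(.011,-.011) for y in (-.03,.03)])
print('tips seen',160+.8*np.array([85,295]),180+.8*153)"
```

```text
[ 0.50151652 -0.21650202  0.086     ] [ 0.00072801  0.00140249 -0.05281798] [ 0.50118841 -0.21495357  0.0331821 ] 423.0156310512502
-0.02 [array([233., 280.]), array([387., 280.]), array([236., 332.]), array([385., 332.])]
-0.03 [array([228., 290.]), array([392., 290.]), array([232., 344.]), array([389., 343.])]
-0.04 [array([223., 300.]), array([397., 300.]), array([227., 357.]), array([394., 357.])]
-0.05 [array([217., 312.]), array([403., 312.]), array([221., 372.]), array([399., 372.])]
tips seen [228. 396.] 302.4
```

Pin offset in the tool is under 1.5 mm, and the tips stand at z ≈ 0.073. Down 6 mm more, then grip.

```bash
python3 -m jog '[{"tx":0.0005,"ty":0.001,"tz":0.003,"ax":0,"ay":0,"az":0},{"tx":0.0005,"ty":0.001,"tz":0.006,"ax":0,"ay":0,"az":0},{"tx":0.0005,"ty":0.001,"tz":0.006,"ax":0,"ay":0,"az":0}]'
python3 -m jog '[{"tx":0,"ty":0,"tz":0,"ax":0,"ay":0,"az":0},{"tx":0,"ty":0,"tz":0,"ax":0,"ay":0,"az":0},{"tx":0,"ty":0,"tz":0,"ax":0,"ay":0,"az":0},{"tx":0,"ty":0,"tz":0,"ax":0,"ay":0,"az":0},{"tx":0,"ty":0,"tz":0,"ax":0,"ay":0,"az":0}]' 0.0 30

```

```text
time_s: 5.58
ee_pos: [0.5011, -0.2159, 0.0268]
ee_rot: [[0.963, -0.268, -0.001], [-0.268, -0.963, 0.0], [-0.001, -0.0, -1.0]]
contact_force: [-0.3, -0.1, -0.1]
finger_gap: 0.0598
grasp_force: 0.0
time_s: 6.2
ee_pos: [0.5016, -0.216, 0.0274]
ee_rot: [[0.963, -0.268, 0.0], [-0.268, -0.963, -0.0], [0.0, -0.0, -1.0]]
contact_force: [0.1, 2.4, 2.8]
finger_gap: 0.0251
grasp_force: 29.5
```

Gripped at 25 mm gap, 29.5 N. The pin tip is 23 mm below the TCP reading. Lift and carry.

```bash
python3 -m jog '[{"tx":0,"ty":0,"tz":-0.02,"ax":0,"ay":0,"az":0},{"tx":0,"ty":0,"tz":-0.04,"ax":0,"ay":0,"az":0},{"tx":0,"ty":0,"tz":-0.065,"ax":0,"ay":0,"az":0},{"tx":0,"ty":0,"tz":-0.09,"ax":0,"ay":0,"az":0}]'
python3 -m jog '[{"tx":-0.01,"ty":-0.05,"tz":0,"ax":0,"ay":0,"az":0},{"tx":-0.02,"ty":-0.1,"tz":0,"ax":0,"ay":0,"az":0},{"tx":-0.03,"ty":-0.15,"tz":0,"ax":0,"ay":0,"az":0},{"tx":-0.04,"ty":-0.2,"tz":0,"ax":0,"ay":0,"az":0}]'
python3 -m jog '[{"tx":-0.01,"ty":-0.05,"tz":0,"ax":0,"ay":0,"az":0},{"tx":-0.02,"ty":-0.1,"tz":0,"ax":0,"ay":0,"az":0},{"tx":-0.033,"ty":-0.15,"tz":0,"ax":0,"ay":0,"az":0},{"tx":-0.033,"ty":-0.175,"tz":0,"ax":0,"ay":0,"az":0},{"tx":-0.033,"ty":-0.181,"tz":0,"ax":0,"ay":0,"az":0}]'
python3 -m jog '[{"tx":0,"ty":0,"tz":0,"ax":0,"ay":0,"az":0},{"tx":0,"ty":0,"tz":0,"ax":0,"ay":0,"az":0}]'
python3 -c "
from h import *
m,im=snap('wrist','w6.png');s=r.read_state();np.save('w6',[m['R'],0,m['t'],m['fx']] and np.c_[m['R'],m['t']])
go(.533,.171,.117,-105.3)
print('bore',proj(m,np.array([.533,.171,.056])))
cv2.imwrite('pics/v6.png',cv2.resize(im[100:400,120:520,::-1],(800,600),interpolation=2))"
```

```text
time_s: 6.7
ee_pos: [0.501, -0.216, 0.1175]
ee_rot: [[0.963, -0.268, -0.001], [-0.268, -0.963, 0.0], [-0.001, 0.0, -1.0]]
contact_force: [0.0, -0.8, -1.0]
finger_gap: 0.0252
grasp_force: 29.6
time_s: 7.2
ee_pos: [0.5162, -0.0113, 0.117]
ee_rot: [[0.963, -0.268, -0.0], [-0.268, -0.963, -0.0], [0.0, 0.0, -1.0]]
contact_force: [0.6, 0.9, -1.0]
finger_gap: 0.0252
grasp_force: 29.7
time_s: 7.82
ee_pos: [0.5329, 0.1719, 0.1168]
ee_rot: [[0.964, -0.266, -0.0], [-0.266, -0.964, -0.0], [-0.0, 0.0, -1.0]]
contact_force: [0.2, 0.2, -0.8]
finger_gap: 0.0254
grasp_force: 29.8
time_s: 8.07
ee_pos: [0.533, 0.1694, 0.117]
ee_rot: [[0.963, -0.269, -0.0], [-0.269, -0.963, -0.0], [-0.0, 0.001, -1.0]]
contact_force: [0.1, 0.1, -0.9]
finger_gap: 0.0252
grasp_force: 29.8
t [-0.0005 -0.0015  0.0001] a [ 0.0003  0.0001 -0.0055] from [0.5331 0.1694 0.1171] F [-0.16  0.2  -0.36] t 8.12
bore [308.12580185 251.12130292]
```

View pics/v6.png

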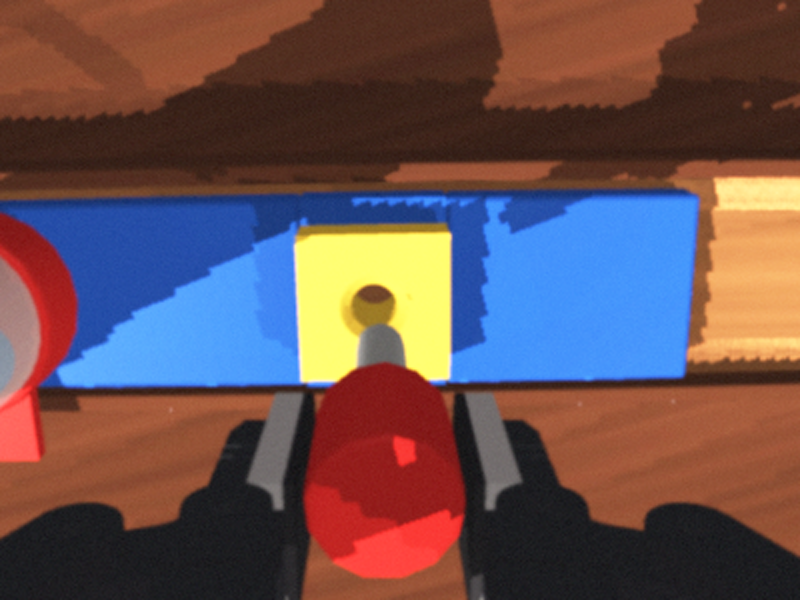

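Bore centre at crop (372,308), full frame (306,254); predicted (308,251). The shank tip's far edge is at crop (381,325), and the foot's edges are level to within 1°.

```bash
python3 -c "
from h import *
m=r.camera_model('wrist');s=r.read_state();R=s['ee_rot'];p=s['ee_pos']
b=at(m,306,254,.056);print('bore',b,R.T@(b-p))
c=lambda q:((np.array(q)-[120,100])*2).round()
for z in (.0233,.0133,-.0247):
  print(z,[c(proj(m,p+R@[x,y,z])) for x,y in((.0045,0),(.006,0),(0,.006),(0,-.006))])
print('headtop',c(proj(m,p+R@[0,0,-.0587])),[c(proj(m,p+R@[x,y,-.0587])) for x,y in((-.013,0),(0,.013),(0,-.013))])
for u in ((50,204),(690,192),(60,387),(685,378)): print(R.T@(at(m,120+u[0]/2,100+u[1]/2,.04)-p))
"
```

```text
bore [0.53170646 0.17267783 0.056     ] [-0.00218486 -0.00276318  0.06110934]
0.0233 [array([381., 325.]), array([381., 320.]), array([406., 343.]), array([357., 343.])]
0.0133 [array([381., 338.]), array([381., 332.]), array([407., 357.]), array([356., 357.])]
-0.0247 [array([380., 402.]), array([380., 394.]), array([412., 423.]), array([349., 423.])]
headtop [380. 514.] [array([380., 586.]), array([464., 514.]), array([296., 514.])]
[ 0.02615344 -0.1010602   0.07707143]
[0.02958311 0.09348644 0.07713878]
[-0.03354563 -0.10414528  0.07707806]
[-0.03055904  0.09762073  0.07714798]
```

```bash
python3 -m jog '[{"tx":-0.0022,"ty":-0.0028,"tz":0,"ax":0,"ay":0,"az":-0.016},{"tx":-0.0022,"ty":-0.0028,"tz":0.015,"ax":0,"ay":0,"az":-0.016},{"tx":-0.0022,"ty":-0.0028,"tz":0.03,"ax":0,"ay":0,"az":-0.016},{"tx":-0.0022,"ty":-0.0028,"tz":0.03,"ax":0,"ay":0,"az":-0.016}]'
python3 -m jog '[{"tx":0,"ty":0,"tz":0.003,"ax":0,"ay":0,"az":0},{"tx":0,"ty":0,"tz":0.006,"ax":0,"ay":0,"az":0},{"tx":0,"ty":0,"tz":0.01,"ax":0,"ay":0,"az":0},{"tx":0,"ty":0,"tz":0.013,"ax":0,"ay":0,"az":0},{"tx":0,"ty":0,"tz":0.013,"ax":0,"ay":0,"az":0}]'
python3 -c "
from h import *
go(.5317,.1727,.0533);s=r.read_state();print(s['moment'])
m,im=snap('wrist','w7.png');cv2.imwrite('pics/v7.png',cv2.resize(im[160:420,160:480,::-1],(640,520),interpolation=2))"
```

```text
time_s: 8.62
ee_pos: [0.5298, 0.1734, 0.0844]
ee_rot: [[0.968, -0.253, -0.004], [-0.253, -0.968, -0.001], [-0.004, 0.002, -1.0]]
contact_force: [-0.6, 0.3, -0.5]
finger_gap: 0.0247
grasp_force: 29.8
time_s: 9.25
ee_pos: [0.5316, 0.1736, 0.0738]
ee_rot: [[0.968, -0.253, -0.0], [-0.253, -0.968, -0.0], [-0.0, 0.0, -1.0]]
contact_force: [0.5, -2.3, -1.0]
finger_gap: 0.025
grasp_force: 29.6
t [0.0004 0.0008 0.0205] a [0. 0. 0.] from [0.5316 0.1736 0.0738] F [ 0.48 -2.27 -0.98] t 9.25
[-0.40203837  0.00895992 -0.0031523 ]
```

View pics/v7.png

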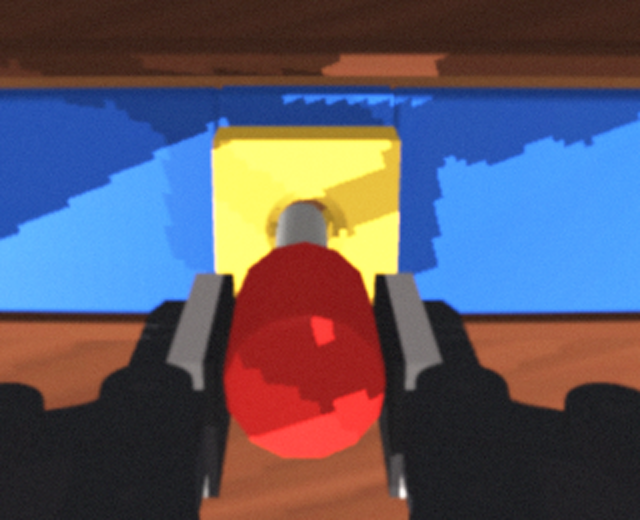

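The shank (302,225) is inside the bore ring (306,228), 5 mm deep, with only ~2 N sideways. Continue down.

```bash
python3 -m jog '[{"tx":0,"ty":0.001,"tz":0.004,"ax":0,"ay":0,"az":0},{"tx":0,"ty":0.001,"tz":0.008,"ax":0,"ay":0,"az":0},{"tx":0,"ty":0.001,"tz":0.012,"ax":0,"ay":0,"az":0},{"tx":0,"ty":0.001,"tz":0.016,"ax":0,"ay":0,"az":0},{"tx":0,"ty":0.001,"tz":0.02,"ax":0,"ay":0,"az":0}]'
python3 -m jog '[{"tx":0,"ty":0,"tz":0.001,"ax":0,"ay":0,"az":0},{"tx":0,"ty":0,"tz":0.002,"ax":0,"ay":0,"az":0},{"tx":0,"ty":0,"tz":0.003,"ax":0,"ay":0,"az":0},{"tx":0,"ty":0,"tz":0.003,"ax":0,"ay":0,"az":0}]'
```

```text
time_s: 9.93
ee_pos: [0.5315, 0.173, 0.0539]
ee_rot: [[0.968, -0.252, -0.0], [-0.252, -0.968, 0.0], [-0.0, -0.0, -1.0]]
contact_force: [0.9, -0.2, -0.2]
finger_gap: 0.0253
grasp_force: 29.7
time_s: 10.42
ee_pos: [0.5315, 0.1729, 0.0512]
ee_rot: [[0.968, -0.253, 0.0], [-0.253, -0.968, 0.0], [0.0, -0.0, -1.0]]
contact_force: [-0.3, 0.5, -1.0]
finger_gap: 0.0249
grasp_force: 29.7
```

```bash
python3 -m jog '[{"tx":0,"ty":0,"tz":0.001,"ax":0,"ay":0,"az":0},{"tx":0,"ty":0,"tz":0.002,"ax":0,"ay":0,"az":0},{"tx":0,"ty":0,"tz":0.003,"ax":0,"ay":0,"az":0},{"tx":0,"ty":0,"tz":0.003,"ax":0,"ay":0,"az":0}]'

```

```text
time_s: 10.92
ee_pos: [0.5316, 0.1729, 0.0483]
ee_rot: [[0.968, -0.252, 0.0], [-0.252, -0.968, -0.0], [0.0, 0.0, -1.0]]
contact_force: [0.6, -0.1, 0.2]
finger_gap: 0.0248
grasp_force: 29.9
```

```bash
python3 -m jog '[{"tx":0,"ty":0,"tz":0.0007,"ax":0,"ay":0,"az":0},{"tx":0,"ty":0,"tz":0.0014,"ax":0,"ay":0,"az":0},{"tx":0,"ty":0,"tz":0.0015,"ax":0,"ay":0,"az":0}]'
python3 -m jog '[{"tx":0,"ty":0,"tz":0.0007,"ax":0,"ay":0,"az":0},{"tx":0,"ty":0,"tz":0.001,"ax":0,"ay":0,"az":0},{"tx":0,"ty":0,"tz":0.001,"ax":0,"ay":0,"az":0}]'
```

```text
time_s: 11.3
ee_pos: [0.5322, 0.173, 0.0477]
ee_rot: [[0.968, -0.252, 0.001], [-0.252, -0.968, 0.0], [0.001, -0.0, -1.0]]
contact_force: [-2.3, -0.6, 6.8]
finger_gap: 0.0247
grasp_force: 30.4
time_s: 11.68
ee_pos: [0.5326, 0.173, 0.0475]
ee_rot: [[0.968, -0.252, 0.002], [-0.252, -0.968, 0.0], [0.002, -0.001, -1.0]]
contact_force: [-3.2, -1.6, 11.2]
finger_gap: 0.0253
grasp_force: 30.8
```

Wood contact at TCP z ≈ 0.0477 (tip at ~24 mm). I relax to ~6 N and slide toward -y, with a check between moves that stops the chain.

```bash
cat > chk.py <<'E'
from h import *
import sys
s=r.read_state();F=s['contact_force'];l=np.hypot(F[0],F[1])
print('xyz',s['ee_pos'].round(4),'F',F.round(1),'t',round(s['time_s'],1))
sys.exit(int(s['ee_pos'][2]<.0467 or l>10 or F[2]>15 or F[2]<1.5))
E
python3 -m jog '[{"tx":0,"ty":0.002,"tz":-0.0008,"ax":0,"ay":0,"az":0},{"tx":0,"ty":0.004,"tz":-0.0008,"ax":0,"ay":0,"az":0},{"tx":0,"ty":0.005,"tz":-0.0008,"ax":0,"ay":0,"az":0},{"tx":0,"ty":0.005,"tz":-0.0008,"ax":0,"ay":0,"az":0}]' >/dev/null; python3 chk.py && 
python3 -m jog '[{"tx":0,"ty":0.0015,"tz":0,"ax":0,"ay":0,"az":0},{"tx":0,"ty":0.003,"tz":0,"ax":0,"ay":0,"az":0},{"tx":0,"ty":0.004,"tz":0,"ax":0,"ay":0,"az":0}]' >/dev/null; python3 chk.py
```

```text
xyz [0.5316 0.1697 0.048 ] F [0.4 6.4 5.4] t 12.2
xyz [0.5306 0.1661 0.048 ] F [-0.2  6.5  5.8] t 12.6
```

```bash
J="python3 -m jog"
for i in 1; do
$J '[{"tx":0,"ty":0.001,"tz":0,"ax":0,"ay":0,"az":0},{"tx":0,"ty":0.002,"tz":0,"ax":0,"ay":0,"az":0},{"tx":0,"ty":0.003,"tz":0,"ax":0,"ay":0,"az":0}]' >/dev/null; python3 chk.py || break
$J '[{"tx":0,"ty":0.001,"tz":0,"ax":0,"ay":0,"az":0},{"tx":0,"ty":0.002,"tz":0,"ax":0,"ay":0,"az":0},{"tx":0,"ty":0.003,"tz":0,"ax":0,"ay":0,"az":0}]' >/dev/null; python3 chk.py || break
$J '[{"tx":0,"ty":0.001,"tz":0,"ax":0,"ay":0,"az":0},{"tx":0,"ty":0.002,"tz":0,"ax":0,"ay":0,"az":0},{"tx":0,"ty":0.003,"tz":0,"ax":0,"ay":0,"az":0}]' >/dev/null; python3 chk.py || break
$J '[{"tx":0,"ty":0.001,"tz":0,"ax":0,"ay":0,"az":0},{"tx":0,"ty":0.002,"tz":0,"ax":0,"ay":0,"az":0},{"tx":0,"ty":0.003,"tz":0,"ax":0,"ay":0,"az":0}]' >/dev/null; python3 chk.py || break
$J '[{"tx":0,"ty":0.001,"tz":0,"ax":0,"ay":0,"az":0},{"tx":0,"ty":0.002,"tz":0,"ax":0,"ay":0,"az":0},{"tx":0,"ty":0.003,"tz":0,"ax":0,"ay":0,"az":0}]' >/dev/null; python3 chk.py || break
$J '[{"tx":0,"ty":0.001,"tz":0,"ax":0,"ay":0,"az":0},{"tx":0,"ty":0.002,"tz":0,"ax":0,"ay":0,"az":0},{"tx":0,"ty":0.003,"tz":0,"ax":0,"ay":0,"az":0}]' >/dev/null; python3 chk.py || break
done
```

```text
xyz [0.5299 0.1632 0.048 ] F [-0.3  6.7  6.2] t 12.9
xyz [0.5291 0.1604 0.048 ] F [-0.4  7.3  6. ] t 13.3
xyz [0.5284 0.1575 0.0481] F [0.5 6.5 4.9] t 13.7
xyz [0.5277 0.1546 0.0481] F [0.  7.2 5.9] t 14.1
xyz [0.5269 0.1518 0.0481] F [1.2 7.6 6.1] t 14.4
xyz [0.5262 0.1489 0.0481] F [0.5 7.9 4.1] t 14.8
```

```bash
J="python3 -m jog"
for i in 1; do
$J '[{"tx":0,"ty":0.001,"tz":0.0003,"ax":0,"ay":0,"az":0},{"tx":0,"ty":0.002,"tz":0.0003,"ax":0,"ay":0,"az":0},{"tx":0,"ty":0.003,"tz":0.0003,"ax":0,"ay":0,"az":0}]' >/dev/null; python3 chk.py || break
$J '[{"tx":0,"ty":0.001,"tz":0,"ax":0,"ay":0,"az":0},{"tx":0,"ty":0.002,"tz":0,"ax":0,"ay":0,"az":0},{"tx":0,"ty":0.003,"tz":0,"ax":0,"ay":0,"az":0}]' >/dev/null; python3 chk.py || break
$J '[{"tx":0,"ty":0.001,"tz":0,"ax":0,"ay":0,"az":0},{"tx":0,"ty":0.002,"tz":0,"ax":0,"ay":0,"az":0},{"tx":0,"ty":0.003,"tz":0,"ax":0,"ay":0,"az":0}]' >/dev/null; python3 chk.py || break
$J '[{"tx":0,"ty":0.001,"tz":0,"ax":0,"ay":0,"az":0},{"tx":0,"ty":0.002,"tz":0,"ax":0,"ay":0,"az":0},{"tx":0,"ty":0.003,"tz":0,"ax":0,"ay":0,"az":0}]' >/dev/null; python3 chk.py || break
$J '[{"tx":0,"ty":0.001,"tz":0,"ax":0,"ay":0,"az":0},{"tx":0,"ty":0.002,"tz":0,"ax":0,"ay":0,"az":0},{"tx":0,"ty":0.003,"tz":0,"ax":0,"ay":0,"az":0}]' >/dev/null; python3 chk.py || break
$J '[{"tx":0,"ty":0.001,"tz":0,"ax":0,"ay":0,"az":0},{"tx":0,"ty":0.002,"tz":0,"ax":0,"ay":0,"az":0},{"tx":0,"ty":0.003,"tz":0,"ax":0,"ay":0,"az":0}]' >/dev/null; python3 chk.py || break
$J '[{"tx":0,"ty":0.001,"tz":0,"ax":0,"ay":0,"az":0},{"tx":0,"ty":0.002,"tz":0,"ax":0,"ay":0,"az":0},{"tx":0,"ty":0.003,"tz":0,"ax":0,"ay":0,"az":0}]' >/dev/null; python3 chk.py || break
$J '[{"tx":0,"ty":0.001,"tz":0,"ax":0,"ay":0,"az":0},{"tx":0,"ty":0.002,"tz":0,"ax":0,"ay":0,"az":0},{"tx":0,"ty":0.003,"tz":0,"ax":0,"ay":0,"az":0}]' >/dev/null; python3 chk.py || break
done
```

```text
xyz [0.5257 0.1462 0.0481] F [-0.   8.6  7.1] t 15.2
xyz [0.5249 0.1433 0.0481] F [-0.3  9.3  7.2] t 15.6
xyz [0.5242 0.1405 0.0481] F [0.7 8.9 7.1] t 15.9
xyz [0.5234 0.1376 0.0481] F [0.9 8.8 6.6] t 16.3
xyz [0.5227 0.1347 0.0481] F [0.2 8.3 7.1] t 16.7
xyz [0.5219 0.1318 0.0481] F [-0.   9.6  6.8] t 17.1
xyz [0.5211 0.1287 0.0481] F [-0.4  7.4  7.7] t 17.4
xyz [0.5202 0.1254 0.0479] F [-0.4  6.6  7. ] t 17.8
```

```bash
J="python3 -m jog"
for i in 1; do
$J '[{"tx":0,"ty":0.001,"tz":0,"ax":0,"ay":0,"az":0},{"tx":0,"ty":0.002,"tz":0,"ax":0,"ay":0,"az":0},{"tx":0,"ty":0.002,"tz":0,"ax":0,"ay":0,"az":0}]' >/dev/null; python3 chk.py || break
$J '[{"tx":0,"ty":0.001,"tz":0,"ax":0,"ay":0,"az":0},{"tx":0,"ty":0.002,"tz":0,"ax":0,"ay":0,"az":0},{"tx":0,"ty":0.002,"tz":0,"ax":0,"ay":0,"az":0}]' >/dev/null; python3 chk.py || break
$J '[{"tx":0,"ty":0.001,"tz":0,"ax":0,"ay":0,"az":0},{"tx":0,"ty":0.002,"tz":0,"ax":0,"ay":0,"az":0},{"tx":0,"ty":0.003,"tz":0,"ax":0,"ay":0,"az":0}]' >/dev/null; python3 chk.py || break
$J '[{"tx":0,"ty":0.001,"tz":0,"ax":0,"ay":0,"az":0},{"tx":0,"ty":0.002,"tz":0,"ax":0,"ay":0,"az":0},{"tx":0,"ty":0.003,"tz":0,"ax":0,"ay":0,"az":0}]' >/dev/null; python3 chk.py || break
$J '[{"tx":0,"ty":0.001,"tz":0,"ax":0,"ay":0,"az":0},{"tx":0,"ty":0.002,"tz":0,"ax":0,"ay":0,"az":0},{"tx":0,"ty":0.003,"tz":0,"ax":0,"ay":0,"az":0}]' >/dev/null; python3 chk.py || break
done
```

```text
xyz [0.5182 0.1216 0.0461] F [0.6 2.1 0.4] t 18.2
```

Drop detected: z fell 1.8 mm and the force vanished. Push down gently.

```bash
J="python3 -m jog"
$J '[{"tx":0,"ty":0,"tz":0.001,"ax":0,"ay":0,"az":0},{"tx":0,"ty":0,"tz":0.002,"ax":0,"ay":0,"az":0},{"tx":0,"ty":0,"tz":0.002,"ax":0,"ay":0,"az":0}]' >/dev/null; python3 chk.py
```

```text
xyz [0.5179 0.1216 0.0439] F [ 1.9  1.6 -1.4] t 18.6
```

```bash
J="python3 -m jog"
$J '[{"tx":0,"ty":0,"tz":0.0015,"ax":0,"ay":0,"az":0},{"tx":0,"ty":0,"tz":0.003,"ax":0,"ay":0,"az":0},{"tx":0,"ty":0,"tz":0.0045,"ax":0,"ay":0,"az":0},{"tx":0,"ty":0,"tz":0.005,"ax":0,"ay":0,"az":0}]' >/dev/null; python3 chk.py
$J '[{"tx":0,"ty":0,"tz":0.0015,"ax":0,"ay":0,"az":0},{"tx":0,"ty":0,"tz":0.003,"ax":0,"ay":0,"az":0},{"tx":0,"ty":0,"tz":0.004,"ax":0,"ay":0,"az":0},{"tx":0,"ty":0,"tz":0.004,"ax":0,"ay":0,"az":0}]' >/dev/null; python3 chk.py
```

```text
xyz [0.5181 0.1216 0.0391] F [-0.2  1.3  0.5] t 19.1
xyz [0.5181 0.1217 0.035 ] F [ 1.3  1.9 -0.8] t 19.6
```

```bash
J="python3 -m jog"
$J '[{"tx":0,"ty":0,"tz":0.001,"ax":0,"ay":0,"az":0},{"tx":0,"ty":0,"tz":0.002,"ax":0,"ay":0,"az":0},{"tx":0,"ty":0,"tz":0.0025,"ax":0,"ay":0,"az":0},{"tx":0,"ty":0,"tz":0.0025,"ax":0,"ay":0,"az":0}]' >/dev/null; python3 chk.py
$J '[{"tx":0,"ty":0,"tz":0.0007,"ax":0,"ay":0,"az":0},{"tx":0,"ty":0,"tz":0.0015,"ax":0,"ay":0,"az":0},{"tx":0,"ty":0,"tz":0.0015,"ax":0,"ay":0,"az":0}]' >/dev/null; python3 chk.py
```

```text
xyz [0.5181 0.1216 0.0326] F [1.5 1.6 0.4] t 20.1
xyz [0.5182 0.1216 0.0315] F [-1.2  2.2  4.3] t 20.4
```

Head contact at z ≈ 0.0315, as predicted for home (0.0313). Release and withdraw.

```bash
J="python3 -m jog"
$J '[{"tx":0,"ty":0,"tz":0.0005,"ax":0,"ay":0,"az":0},{"tx":0,"ty":0,"tz":0.0005,"ax":0,"ay":0,"az":0}]' >/dev/null; python3 chk.py
$J '[{"tx":0,"ty":0,"tz":0,"ax":0,"ay":0,"az":0},{"tx":0,"ty":0,"tz":0,"ax":0,"ay":0,"az":0},{"tx":0,"ty":0,"tz":0,"ax":0,"ay":0,"az":0},{"tx":0,"ty":0,"tz":0,"ax":0,"ay":0,"az":0},{"tx":0,"ty":0,"tz":0,"ax":0,"ay":0,"az":0}]' 0.75
$J '[{"tx":0,"ty":0,"tz":-0.02,"ax":0,"ay":0,"az":0},{"tx":0,"ty":0,"tz":-0.045,"ax":0,"ay":0,"az":0},{"tx":0,"ty":0,"tz":-0.08,"ax":0,"ay":0,"az":0},{"tx":0,"ty":0,"tz":-0.11,"ax":0,"ay":0,"az":0},{"tx":0,"ty":0,"tz":-0.11,"ax":0,"ay":0,"az":0}]'
python3 -c "
from h import *
m,im=snap('wrist','w8.png')
cv2.imwrite('pics/v8.png',cv2.resize(im[100:400,120:520,::-1],(800,600),interpolation=2))"
```

```text
xyz [0.5183 0.1217 0.0315] F [-2.8  2.1  9.3] t 20.7
time_s: 21.3
ee_pos: [0.5181, 0.1216, 0.0306]
ee_rot: [[0.968, -0.252, -0.0], [-0.252, -0.968, -0.0], [-0.0, 0.0, -1.0]]
contact_force: [-0.4, -0.7, -0.3]
finger_gap: 0.064
grasp_force: 0.0
time_s: 21.92
ee_pos: [0.5203, 0.1219, 0.144]
ee_rot: [[0.968, -0.252, 0.006], [-0.252, -0.968, 0.001], [0.005, -0.002, -1.0]]
contact_force: [0.9, 0.0, -0.6]
finger_gap: 0.0637
grasp_force: 0.0
```

View pics/v8.png

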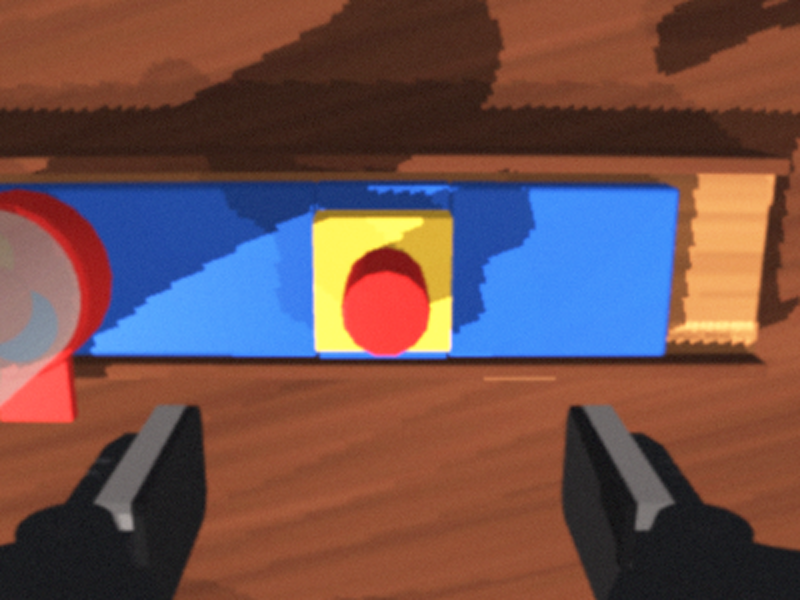

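The head sits upright on the collar at (386,305), with no shank showing, and the fingers are clear. I let the arm settle and hand in.

```bash
python3 -m jog '[{"tx":0,"ty":0,"tz":0,"ax":0,"ay":0,"az":0},{"tx":0,"ty":0,"tz":0,"ax":0,"ay":0,"az":0},{"tx":0,"ty":0,"tz":0,"ax":0,"ay":0,"az":0}]' >/dev/null
python3 -c "
from workcell import r
print(r.sign_off())"
```

```text
the job is handed in; nothing more can be done
None
```

The pin is home in the hidden hole with its head on the collar, released with the arm clear, and the job was handed in at about 22 s; no verdict was returned.

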